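# Show the cured joint of a sensor head

## Robot

A 6-joint arm with a two-finger parallel gripper is mounted at the origin on the work surface. World frame = base frame: x ahead of the robot, y to its left, z up, the work surface at z = 0. Lengths are in m, angles in rad, forces in N, time in s.
With the tool pointing down it reaches from about 0.4 to 0.825 m from the base axis. Payload 7 kg.
Tool frame: the origin (TCP) lies at the very end of the fingers, on their centre line; the grasp point (between the pads) lies 19 mm behind it; z points along the fingers, y is the line along which they close (so a half turn about z gives the same grasp; the last joint's range is limited). The gripper opens to 88 mm and grips with 3 to 60 N. Pads are 19 mm wide; open, the fingers measure 130 mm over their backs; the gripper's body (78 mm by 193 mm) begins 47 mm behind the grasp point.
Start: joints at [1.622, 0.359, 0.012, 0, -1.224, -0.288], TCP at [0.158, 0.656, 0.189] pointing down, gripper open.
Joint ranges: [-3.07, 3.07], [-1.43, 2.12], [-1.02, 1.25], [-3.03, 1.67], [-3.05, -0], [-3.03, 3.03]. Speed limits (rad/s): [2.39, 2.39, 3.01, 3.14, 3.14, 3.14].

## Interface

Orientations are given as [roll, pitch, yaw] about the fixed x, y, z axes, in that order (R = Rz(yaw) Ry(pitch) Rx(roll)).
In Python, from station import arm, vision gives the robot as it stands. The module is installed in compiled form; this text tells all that it offers.
- The arm moves only by the tool jog_arm, never from a script. Its argument "steps" is a list that holds one entry, the list of rows, each a list of 7 numbers: the closure in counts, from 0 (fully open) to 255 (shut), then the shift along the tool's x, y, z scaled (see below), then the turn, a rotation vector about the tool's x, y, z scaled (see below). In form: [[[grip, dx, dy, dz, rx, ry, rz], ...]]. A call has 1 to 8 rows; each row is the pose to reach, as a shift and turn from the pose commanded when the call began, along the tool's axes at that moment; what a row does not reach only later rows make up. The controller multiplies each number of a shift by 250 mm and each number of a turn by 45 degrees. A row lasts 1/10 s, in which the tool goes at most 50 mm and 8.59 degrees, less where a joint would pass 70% of its speed; a pose out of reach is approached as far as the arm can. A call with a number of a shift or a turn outside -1 to 1 is refused whole. A call with a gripper value outside its range is refused whole. The fingers move at their own pace and stop on an object; "newtons" is the grip in N (left out, the last holds). Time passes only in rows, so rows that repeat a pose let the fingers close. It gives the time, the measured TCP pose, the force, the opening and the grip force at its end, in the units of the state.
- arm.get_state(): the state, without advancing time (a new reading comes with each control period).
- vision.grab_frame(name): name is "scene" or "top" or "wrist"; returns a dict with "color" (400x640x3 uint8, red, green, blue), "vfov" (degrees; the focal length in pixels is half the picture's height over the tangent of half this angle, whatever the lens; pixels are square), "cx", "cy" (the principal point, pixels), "extrinsics" (4x4, takes a point from world to camera coordinates). Camera axes: x right, y down, z forward; pixel columns grow to the right and rows downward; lengths in m; the calibration is good to about 2 mm. A picture is of the moment at which its call begins. There is no depth.
- arm.job_done(): hands the job in; it is judged then, once.
The state is a dict: "t": time; "q": joint angles; "qd": joint speeds; "joint_efforts": joint torques, N m; "eef_pos": TCP position; "ee_rot": TCP orientation; "force": force on the tool from outside, world axes, zero at the start; "moment": the same for the moment, N m; "width": finger opening in m; "gripper_force": force on a finger pad.
Only numpy, scipy, OpenCV 4.12 (cv2) and the standard library are available. Lean on these libraries where they do the work, as an engineer would, in place of code of your own. Each camera call takes 0.05 s, during which the arm holds its last target. There are 200 camera calls.

## Task

The sensor heads in the curing chamber have finished curing. Slide the chamber's amber window fully open, draw the one with the rectangular case straight up out of its well until its ball is clear of the nest, and only then tip it to about 45 degrees from upright (whichever way suits) so that the glued joint of its ball stud can be looked at. Finish still holding it tipped like that, motionless and in the gripper alone, with the ball at least 10 cm above the top of the chamber; leave the window open and the two round heads, the glue bottle and the instrument where they are.

Things in the scene. Friction and masses are not known exactly. Their poses are not given: they have to be found in the camera images.
- chamber: White light-curing chamber fixed on the bench, 260 (x) by 440 (y) by 145 mm high; origin under its middle at bench height, z up. Open-topped curing well in the -y half (inside x -110 to 110, y -208 to -8 mm, rim 128 mm high), closed driver housing in the +y half. Aluminium tracks on the long sides (|x| 114 to 128 mm), top at 145 mm.
- window (a joint): Amber see-through window, 222 by 210 by 5 mm, top face 139 mm above the bench, sliding in the tracks over the curing well: 0 = shut, 0.20 m = fully open at its stop, moved in the chamber's +y until it lies over the driver housing. It may start ajar, slides with about 2 N of friction and stays where it is left.
- window_grip (a point): Middle of the window's black grip bar, 160 mm above the bench. Bar 100 mm long (chamber x), 14 mm thick (chamber y), 14 mm high (top at 167 mm), 16 mm clear of the window on two 14 mm square feet 38 mm either side. It moves with the window: chamber x = 0, y = -196 mm when shut, y = 4 mm when open.
- nest_mid (a point): Middle of the nest's top face, 70 mm above the bench, axes as the chamber's: a dark steel plate 206 by 80 by 8 mm in the curing well (chamber x = 0, y = -108 mm), fixed, with three round through wells of 31 mm diameter in a row at x = -68, 0, 68 mm. Each holds one sensor head; which head stands in which well varies.
- head_mid (a point): Middle of the wanted head's rectangular aluminium case, 52 (x) by 40 (y) by 46 mm (z), 0.15 to 0.31 kg, a brass socket 14 mm wide, 5 mm high on top. Upright in the nest, underside on the plate, this point 93 mm above the bench, x within 0.2 rad of the chamber's x. Below the case: collar 16 mm wide, 9 mm stem, 25 mm ball reaching 44.5 mm below the underside into the well.
- head_ball (a point): Centre of that head's 25 mm ball, 55 mm below the middle of the case along its own z; 38 mm above the bench while in the nest.
- round_a_mid (a point): Middle of the case of a round sensor head, 46 mm diameter and 46 mm high, same socket on top and same ball stud below, standing in another well. To be left there.
- round_b_mid (a point): The same for the second round sensor head.
- glue_mid (a point): Glue bottle standing on the bench, 42 mm diameter, 128 mm high with its white nozzle; the point is 50 mm up. To be left alone.
- unit_mid (a point): Finished instrument standing on the bench: aluminium case 85 by 60 by 100 mm with a 38 mm ball on a stem on top, 174 mm high in all; the point is 52.5 mm up. To be left alone.

How it is judged:
On the way, in this order (a step that is already met when the one before it is completed fails the run):
1. the window is slid fully open (value of joint window above 0.185 m), for 0.2 s.
2. the rectangular head is drawn upright out of its well, the ball clear above the nest (z of head_ball in the frame of nest_mid above 0.015 m and angle between head_mid's own z axis and vertical below 0.3 rad).
At the end, for the whole second after the job is handed in: Rectangular head held still in the fingers alone, tipped 30 to 60 degrees from upright, ball centre 235 mm or more above the bench (9 cm over the chamber); window within 15 mm of its stop; round heads within 12 mm, bottle and instrument within 30 mm of their starts (angle between head_mid's own z axis and vertical between 0.52 and 1.05 rad and height (world z) of each of head_ball, head_mid above 0.235 m and contact force between head and the fingers above 1 N and contact force between head and chamber below 0.1 N and contact force between head and round_a below 0.1 N and contact force between head and round_b below 0.1 N and contact force between head and glue below 0.1 N and contact force between head and unit below 0.1 N and linear speed of head below 0.02 m/s and angular speed of head below 0.15 rad/s and value of joint window above 0.185 m and distance of each of round_a_mid, round_b_mid from where it was at the start of the episode below 0.012 m and distance of each of glue_mid, unit_mid from where it was at the start of the episode below 0.03 m); the arm keeps its last pose, push and grip.
It fails at once if a round head is lifted or shifted in its well by more than 12 mm (distance of any of round_a_mid, round_b_mid from where it was at the start of the episode above 0.012 m).
It fails at once if the glue bottle or the instrument is pushed more than 30 mm or knocked over (distance of any of glue_mid, unit_mid from where it was at the start of the episode above 0.03 m).
It also fails if it takes over 48 s, if anything falls off the work surface, if the arm or the gripper's body presses on something with over 40 N, if the wrist force passes 120 N, or if a joint passes its speed limit or range.

## Working session

There is one attempt and no reset: what is moved stays moved. The work goes in short steps, Python scripts to look and compute and a tool call to move; the robot and the scene stay as the last step left them, time stands still between calls to the robot, and variables do not carry over. Pictures are saved under pics/ and viewed, at most 10 in all, crops included, and the job is handed in when it is done.

Besides the shell and the picture viewer there is one more tool, called after "Request:" in YAML: its name, and indented under it one key for each argument. jog_arm: Moves the arm, as the interface text tells. Its arguments: {"type":"object","properties":{"steps":{"type":"array","items":{"type":"array","items":{"type":"array","items":{"type":"number"}}}},"newtons":{"type":"number"}},"required":["steps"]}

```bash
mkdir -p pics; python3 - <<'E'
from station import arm, vision
import cv2
s=arm.get_state();print(s)
for n in ("top","scene"):
    f=vision.grab_frame(n);cv2.imwrite(f"pics/{n}0.png",f["color"][:,:,::-1]);print(n,f["vfov"],f["cx"],f["cy"],f["extrinsics"].round(4).tolist())
E
```

```text
{'t': 0.0, 'q': array([ 1.62209873e+00,  3.59399124e-01,  1.10676434e-02, -3.49662425e-04,
       -1.22411614e+00, -2.88080668e-01]), 'qd': array([-6.76008390e-04,  8.76015198e-04, -6.47968187e-05,  1.51804647e-03,
       -9.19117443e-04, -4.64679634e-04]), 'joint_efforts': array([ 1.17076328e-03, -5.82722104e+01,  2.93057531e+01,  6.99724495e+00,
        7.05740356e-03, -1.55809826e-04]), 'eef_pos': array([0.15825167, 0.65561679, 0.18841875]), 'ee_rot': array([ 3.13991601e+00, -1.54040455e-04, -2.36897211e-01]), 'force': array([-0.36620814,  0.2468544 , -0.14626569]), 'moment': array([-0.01447097,  0.01913818, -0.03220142]), 'gripper_force': 0.0, 'width': 0.08754676219232173}
top 55.705483594677 326.3701798475404 202.61986486984267 [[-0.0173, -0.9998, -0.0049, -0.1533], [-0.9963, 0.0177, -0.084, 0.53], [0.084, 0.0034, -0.9965, 0.8055], [0.0, 0.0, 0.0, 1.0]]
scene 55.60627768056813 318.40839566872785 198.5661256499015 [[0.9641, -0.2645, 0.0224, -0.5395], [-0.1464, -0.6002, -0.7863, 0.064], [0.2214, 0.7548, -0.6174, 1.061], [0.0, 0.0, 0.0, 1.0]]
```

View pics/top0.png

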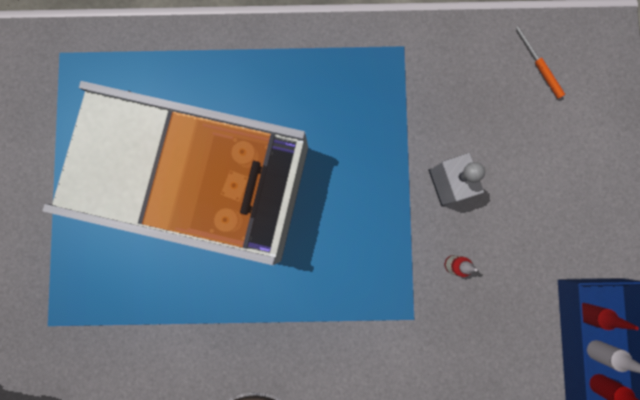

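View pics/scene0.png

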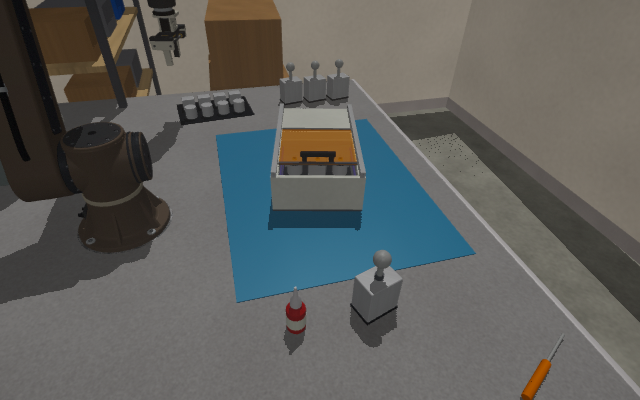

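The top view shows the chamber rotated, with the window ajar: its front edge runs from (272,135) to (243,245) and the grip bar from about (257,164) to (246,213). The rectangular head is in the middle well at about (233,185), with the round ones at (242,153) and (225,219). An enlarged crop will give the details.

```bash
cat > h.py <<'E'
import numpy as np
def ray(f,u,v,z):
    "world point at height z seen at pixel u,v"
    E=f["extrinsics"];fl=200/np.tan(np.radians(f["vfov"])/2)
    d=E[:3,:3].T@np.array([(u-f["cx"])/fl,(v-f["cy"])/fl,1]);o=-E[:3,:3].T@E[:3,3]
    return o+d*(z-o[2])/d[2]
def pix(f,p):
    E=f["extrinsics"];fl=200/np.tan(np.radians(f["vfov"])/2)
    c=E[:3,:3]@np.array(p)+E[:3,3];return f["cx"]+fl*c[0]/c[2],f["cy"]+fl*c[1]/c[2]
E
python3 - <<'E'
import cv2
im=cv2.imread("pics/top0.png")[75:275,40:310]
cv2.imwrite("pics/c0.png",cv2.resize(im,None,fx=2.96,fy=2.96,interpolation=cv2.INTER_CUBIC))
E
```

```text
(no output)
```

View pics/c0.png

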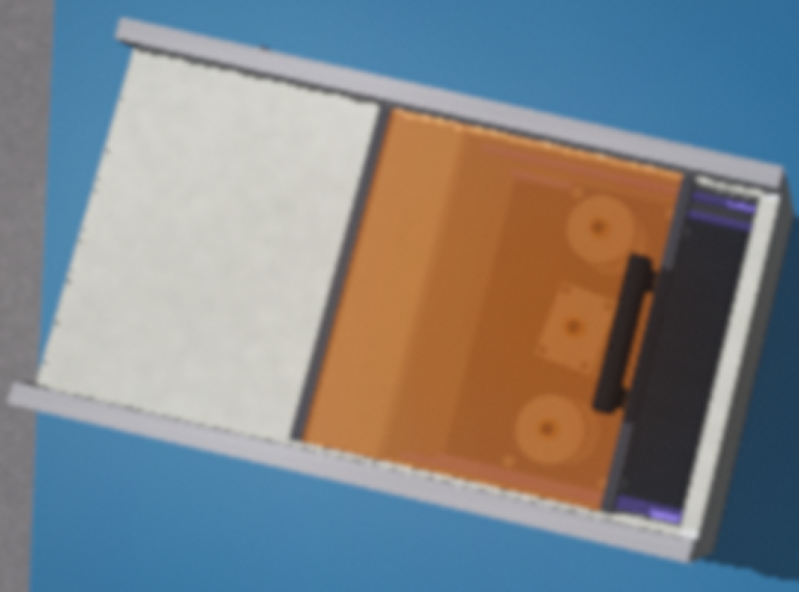

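The crop shows these points:
- Track outer corners: (120,18), (783,165), (690,560), (8,402).
- Sockets: (599,228), (572,327), (547,429).
- Grip bar: from (640,256) to (606,411).

```bash
python3 - <<'E'
from station import arm, vision
import numpy as np
from h import *
f=vision.grab_frame("top")
P=lambda u,v,z: ray(f,40+(u-1)/2.96,75+(v-1)/2.96,z)[:2]
W=np.array([P(*p,.145) for p in [(783,165),(690,560),(120,18),(8,402)]])
C=np.array([[.128,-.22],[-.128,-.22],[.128,.22],[-.128,.22]])
Wc=W-W.mean(0);H=C.T@Wc;th=np.arctan2(H[0,1]-H[1,0],H[0,0]+H[1,1])
c,s=np.cos(th),np.sin(th);R=np.array([[c,-s],[s,c]]);t=W.mean(0)
print("yaw",th,"t",t,"res mm",((C@R.T+t-W)*1e3).round(1).tolist())
for n,p in dict(ra=(599,228,.121),hd=(572,327,.121),rb=(547,429,.121),bar1=(640,256,.167),bar2=(606,411,.167)).items():
    w=P(*p);print(n,w.round(4),"chamber",(R.T@(w-t)).round(4))
for n,y in (("grip open",.004),("nest",-.108)): print(n,R@[0,y]+t)
print("instr top ball",ray(f,473,172,.155),"glue",ray(f,462,267,.1))
# case edges top plane z .116
q=[(566,284),(614,298),(588,370),(539,352)]
print([ (R.T@(P(*p,.116)-t)).round(4).tolist() for p in q])
E
```

```text
yaw -0.241184785842585 t [0.58288953 0.12130603] res mm [[0.1, 0.6], [0.3, 0.9], [-0.0, -0.6], [-0.4, -0.9]]
ra [ 6.213e-01 -4.000e-04] chamber [ 0.0664 -0.109 ]
hd [0.556  0.0171] chamber [-0.0013 -0.1076]
rb [0.4896 0.0331] chamber [-0.0695 -0.1079]
bar1 [ 0.593  -0.0361] chamber [ 0.0474 -0.1505]
bar2 [ 0.4979 -0.0153] chamber [-0.0499 -0.153 ]
grip open [0.58384495 0.12519025]
nest [0.55709338 0.01643202]
instr top ball [ 0.56776738 -0.43415356  0.155     ] glue [ 0.39008332 -0.42483352  0.1       ]
[[0.0259, -0.0954], [0.0239, -0.1286], [-0.0261, -0.1233], [-0.0218, -0.0891]]
```

The chamber fit agrees to 1 mm: yaw -0.241, the nest where expected, and the rectangular head in the middle well. The window stands at about 0.044 m. Now I'll move over the bar. The tool is already aligned with the chamber: tool x = chamber x, tool y = chamber -y.

Request:
jog_arm:
  steps:
    - [[0, 0.72, 0.76, -0.2, 0, 0, 0], [0, 0.72, 0.76, -0.2, 0, 0, 0], [0, 0.72, 0.76, -0.2, 0, 0, 0], [0, 0.72, 0.76, -0.2, 0, 0, 0], [0, 0.72, 0.76, -0.2, 0, 0, 0], [0, 0.72, 0.76, -0.2, 0, 0, 0]]

```text
t: 0.75
eef_pos: [0.2902, 0.4261, 0.2408]
ee_rot: [-3.14, -0.0, -0.239]
force: [0.0, 0.9, 0.0]
width: 0.0877
gripper_force: 0.0
```

Request:
jog_arm:
  steps:
    - [[0, 0.72, 0.76, 0, 0, 0, 0], [0, 0.72, 0.76, 0, 0, 0, 0], [0, 0.72, 0.76, 0, 0, 0, 0], [0, 0.72, 0.76, 0, 0, 0, 0], [0, 0.72, 0.76, 0, 0, 0, 0], [0, 0.72, 0.76, 0, 0, 0, 0]]

```text
t: 1.35
eef_pos: [0.4202, 0.1989, 0.2393]
ee_rot: [3.141, 0.0, -0.24]
force: [0.3, 0.2, -1.0]
width: 0.0874
gripper_force: 0.0
```

Request:
jog_arm:
  steps:
    - [[0, 0.71, 0.76, 0, 0, 0, 0], [0, 0.71, 0.76, 0, 0, 0, 0], [0, 0.71, 0.76, 0, 0, 0, 0], [0, 0.71, 0.76, 0, 0, 0, 0], [0, 0.71, 0.76, 0, 0, 0, 0], [0, 0.71, 0.76, 0, 0, 0, 0], [0, 0.71, 0.76, 0, 0, 0, 0]]

```text
t: 2.05
eef_pos: [0.5476, -0.0253, 0.2383]
ee_rot: [3.141, 0.002, -0.24]
force: [0.2, 0.2, -0.3]
width: 0.0876
gripper_force: 0.0
```

```bash
cat >> h.py <<'E'
from scipy.spatial.transform import Rotation as Ro
def go(s,p):
    "scaled tool-frame shift from measured pose to world p"
    return (Ro.from_euler("xyz",s["ee_rot"]).as_matrix().T@(np.array(p)-s["eef_pos"])/.25).round(3)
E
python3 - <<'E'
from station import arm, vision
import cv2
from h import *
s=arm.get_state();print(s["t"],s["eef_pos"],s["ee_rot"],s["force"],s["width"])
print(go(s,[.5466,-.0263,.147]))
f=vision.grab_frame("wrist");cv2.imwrite("pics/w1.png",f["color"][:,:,::-1])
print([pix(f,p) for p in ([.5466,-.0263,.167],[.556,.0171,.121])])
E
```

```text
2.05 [ 0.54756424 -0.02532142  0.23834188] [ 3.14082457e+00  1.56606430e-03 -2.39978419e-01] [ 0.19727472  0.17428036 -0.26241956] 0.08763032528246163
[-0.002  0.004  0.365]
[(np.float64(318.07827554743767), np.float64(195.46161363744784)), (np.float64(273.0673552158646), np.float64(184.00041363320577))]
```

View pics/w1.png

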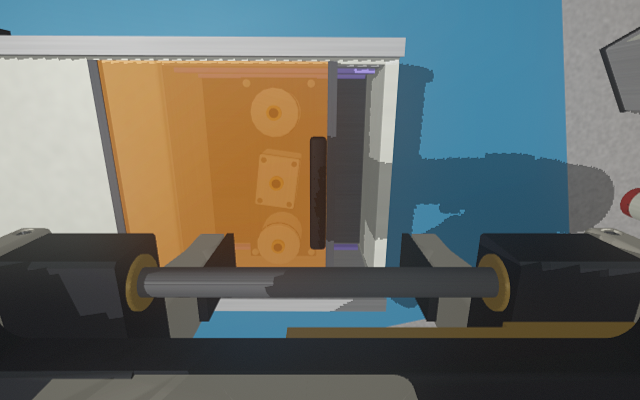

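The wrist view puts the bar's middle at (318,193) against a predicted (318,195), and the head's socket at (276,184) against (273,184). Both match, so I'll descend and grip the bar.

Request:
jog_arm:
  steps:
    - [[0, 0, 0.003, 0.2, 0, 0, 0], [0, 0, 0.003, 0.3, 0, 0, 0], [0, 0, 0.003, 0.36, 0, 0, 0], [0, 0, 0.003, 0.36, 0, 0, 0]]

```text
t: 2.5
eef_pos: [0.545, -0.0234, 0.1473]
ee_rot: [3.14, 0.004, -0.235]
force: [0.2, -0.1, 0.7]
width: 0.0879
gripper_force: 0.0
```

Request:
jog_arm:
  steps:
    - [[255, 0, 0, 0, 0, 0, 0], [255, 0, 0, 0, 0, 0, 0], [255, 0, 0, 0, 0, 0, 0], [255, 0, 0, 0, 0, 0, 0], [255, 0, 0, 0, 0, 0, 0], [255, 0, 0, 0, 0, 0, 0], [255, 0, 0, 0, 0, 0, 0], [255, 0, 0, 0, 0, 0, 0]]
  newtons: 12

```text
t: 3.3
eef_pos: [0.5469, -0.0249, 0.1493]
ee_rot: [3.142, 0.0, -0.237]
force: [-0.1, -0.5, -0.7]
width: 0.0293
gripper_force: 0.0
```

Request:
jog_arm:
  steps:
    - [[255, 0, 0, 0, 0, 0, 0], [255, 0, 0, 0, 0, 0, 0], [255, 0, 0, 0, 0, 0, 0], [255, 0, 0, 0, 0, 0, 0], [255, 0, 0, 0, 0, 0, 0]]

```text
t: 3.8
eef_pos: [0.547, -0.0248, 0.1494]
ee_rot: [3.142, 0.0, -0.237]
force: [0.1, 0.1, -0.0]
width: 0.0005
gripper_force: 0.0
```

Request:
jog_arm:
  steps:
    - [[255, 0, -0.1, 0, 0, 0, 0], [255, 0, -0.2, 0, 0, 0, 0], [255, 0, -0.3, 0, 0, 0, 0], [255, 0, -0.4, 0, 0, 0, 0], [255, 0, -0.5, 0, 0, 0, 0], [255, 0, -0.55, 0, 0, 0, 0], [255, 0, -0.57, 0, 0, 0, 0], [255, 0, -0.57, 0, 0, 0, 0]]

```text
t: 4.6
eef_pos: [0.5803, 0.1139, 0.1492]
ee_rot: [3.141, 0.0, -0.236]
force: [0.2, -1.1, 0.2]
width: 0.0004
gripper_force: 0.0
```

The fingers shut to 0 and missed the bar, so I'll look before doing anything else.

```bash
python3 - <<'E'
from station import arm, vision
import cv2, numpy as np
from h import *
f=vision.grab_frame("wrist");g=vision.grab_frame("top")
a=f["color"][:,:,::-1];b=cv2.resize(g["color"][75:275,40:310,::-1],(540,400),interpolation=cv2.INTER_CUBIC)
cv2.imwrite("pics/w2.png",cv2.resize(np.hstack([a,b]),(800,271),interpolation=cv2.INTER_AREA)); 
cv2.imwrite("pics/t2.png",np.vstack([cv2.resize(a,(440,275)),cv2.resize(b,(440,325))]))
E
```

```text
(no output)
```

View pics/t2.png

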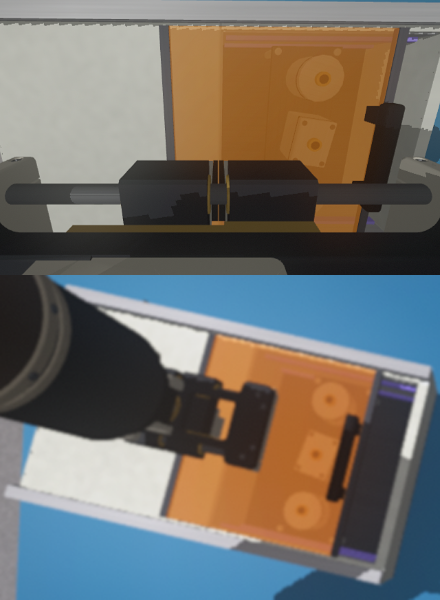

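```bash
python3 - <<'E'
from station import arm, vision
import cv2, numpy as np
from h import *
s=arm.get_state();p=s["eef_pos"];print(s["eef_pos"],s["ee_rot"],s["width"],s["force"])
f=vision.grab_frame("wrist");g=vision.grab_frame("top")
z=np.array([0,0,1])
for k in (f,g):
    print("cam",(-k["extrinsics"][:3,:3].T@k["extrinsics"][:3,3]).round(4),"fwd",k["extrinsics"][2,:3].round(3))
    for h in (0,.019,.066): print(h,np.round(pix(k,p+h*z),0))
    print("bar",np.round(pix(k,[.5466,-.0263,.167]),0))
sc=vision.grab_frame("scene");c=sc["color"][90:220,260:380,::-1]
print("scene tcp",(np.array(pix(sc,p))-[260,90])*4.5)
cv2.imwrite("pics/s3.png",cv2.resize(c,None,fx=4.5,fy=4.5,interpolation=cv2.INTER_CUBIC))
E
```

```text
[0.58011097 0.11302837 0.1493007 ] [ 3.14130046e+00  2.71899703e-04 -2.37162797e-01] 0.00035349062835503633 [-0.4201769  -0.14395134 -0.31162034]
cam [0.6526 0.0953 0.3451] fwd [-0.269  0.064 -0.961]
0 [317. 225.]
0.019 [317. 236.]
0.066 [317. 277.]
bar [559. 235.]
cam [ 0.4576 -0.1655  0.8464] fwd [ 0.084  0.003 -0.996]
0 [178. 171.]
0.019 [174. 169.]
0.066 [162. 165.]
bar [250. 187.]
scene tcp [253.16272919 191.04606743]
```

View pics/s3.png

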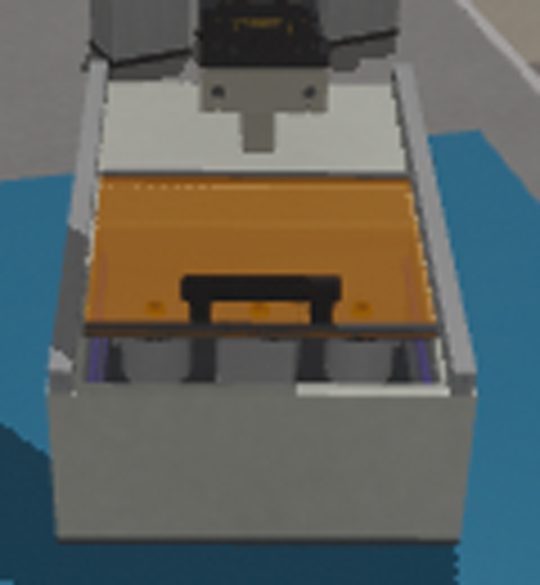

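```bash
python3 - <<'E'
from station import arm, vision
import cv2, numpy as np
from h import *
s=arm.get_state();p=s["eef_pos"];z=np.array([0,0,1])
sc=vision.grab_frame("scene");f=vision.grab_frame("wrist")
S=lambda q:((np.array(pix(sc,q))-[260,90])*4.5).round()
print("bar",S([.5466,-.0263,.167]))
c,n=np.cos(-.2412),np.sin(-.2412);R=np.array([[c,-n],[n,c]]);t=np.array([.5829,.1213])
for q in ([.128,-.22],[-.128,-.22],[.128,.22],[-.128,.22]): print(q,S([*(R@q+t),.145]))
for h in (0,.01,.02,.03,.04): print(h,S(p+h*z),np.round(pix(f,p+h*z)))
# wrist: columns of brightness along the finger centre line
a=f["color"][:,:,::-1]
cv2.imwrite("pics/w4.png",cv2.resize(a[180:350,210:430],None,fx=3.4,fy=3.4,interpolation=cv2.INTER_CUBIC))
E
```

```text
bar [260. 277.]
[0.128, -0.22] [475. 368.]
[-0.128, -0.22] [ 47. 367.]
[0.128, 0.22] [407.  60.]
[-0.128, 0.22] [87. 57.]
0 [253. 191.] [317. 225.]
0.01 [254. 178.] [317. 231.]
0.02 [254. 165.] [317. 237.]
0.03 [254. 151.] [317. 244.]
0.04 [255. 138.] [317. 252.]
```

View pics/w4.png

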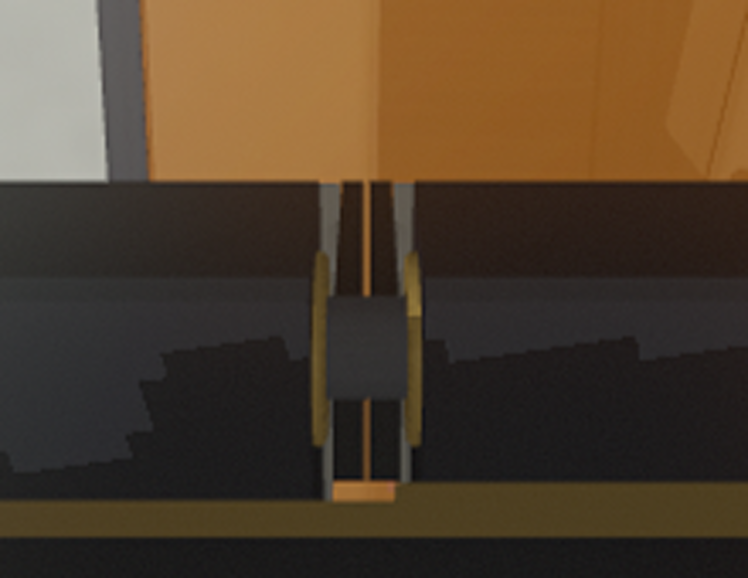

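The scene calibration matches the chamber (bar predicted at (260,277), seen there). The fingertip is at crop (258,152), but the reported TCP projects to (253,191). So the real tips are about 29 mm higher than reported and closed above the bar. I'll treat actual z as reported z + 0.029, go back, and lower in small steps while watching the force.

Request:
jog_arm:
  steps:
    - [[0, 0, 0.15, -0.06, 0, 0, 0], [0, 0, 0.3, -0.06, 0, 0, 0], [0, 0, 0.45, -0.06, 0, 0, 0], [0, 0, 0.573, -0.06, 0, 0, 0], [0, 0, 0.573, -0.06, 0, 0, 0], [0, 0, 0.573, -0.06, 0, 0, 0], [0, 0, 0.573, -0.06, 0, 0, 0], [0, 0, 0.573, -0.06, 0, 0, 0]]

```text
t: 5.75
eef_pos: [0.547, -0.0248, 0.1643]
ee_rot: [3.142, 0.0, -0.236]
force: [0.5, -0.0, -0.4]
width: 0.0592
gripper_force: 0.0
```

Request:
jog_arm:
  steps:
    - [[0, 0, 0, 0, 0, 0, 0], [0, 0, 0, 0, 0, 0, 0], [0, 0, 0, 0, 0, 0, 0], [0, 0, 0, 0.05, 0, 0, 0], [0, 0, 0, 0.1, 0, 0, 0], [0, 0, 0, 0.1, 0, 0, 0]]

```text
t: 6.35
eef_pos: [0.545, -0.0257, 0.1366]
ee_rot: [3.14, 0.004, -0.237]
force: [-0.4, 0.9, -0.8]
width: 0.0876
gripper_force: 0.0
```

Request:
jog_arm:
  steps:
    - [[0, 0, 0, 0.03, 0, 0, 0], [0, 0, 0, 0.06, 0, 0, 0], [0, 0, 0, 0.07, 0, 0, 0], [0, 0, 0, 0.07, 0, 0, 0]]

```text
t: 6.75
eef_pos: [0.5465, -0.0256, 0.1213]
ee_rot: [3.141, 0.001, -0.237]
force: [0.2, -0.5, 0.0]
width: 0.0876
gripper_force: 0.0
```

The tips are below the window's height on paper with no force felt, which confirms the offset. Closing now.

Request:
jog_arm:
  steps:
    - [[255, 0, 0, 0, 0, 0, 0], [255, 0, 0, 0, 0, 0, 0], [255, 0, 0, 0, 0, 0, 0], [255, 0, 0, 0, 0, 0, 0], [255, 0, 0, 0, 0, 0, 0], [255, 0, 0, 0, 0, 0, 0], [255, 0, 0, 0, 0, 0, 0], [255, 0, 0, 0, 0, 0, 0]]
  newtons: 12

```text
t: 7.55
eef_pos: [0.5468, -0.0255, 0.1218]
ee_rot: [3.142, 0.0, -0.237]
force: [0.3, -0.3, -1.3]
width: 0.0292
gripper_force: 0.0
```

Request:
jog_arm:
  steps:
    - [[255, 0, 0, 0, 0, 0, 0], [255, 0, 0, 0, 0, 0, 0], [255, 0, 0, 0, 0, 0, 0], [255, 0, 0, 0, 0, 0, 0]]

```text
t: 7.95
eef_pos: [0.5468, -0.0255, 0.1218]
ee_rot: [-3.142, 0.0, -0.237]
force: [0.1, 0.5, 0.2]
width: 0.0135
gripper_force: 12.0
```

Gripped: opening 13.5 mm, 12 N. The window is at about 0.045 m, so I'll slide it about 0.153 m.

Request:
jog_arm:
  steps:
    - [[255, 0, -0.06, 0, 0, 0, 0], [255, 0, -0.16, 0, 0, 0, 0], [255, 0, -0.28, 0, 0, 0, 0], [255, 0, -0.4, 0, 0, 0, 0], [255, 0, -0.5, 0, 0, 0, 0], [255, 0, -0.57, 0, 0, 0, 0], [255, 0, -0.61, 0, 0, 0, 0], [255, 0, -0.61, 0, 0, 0, 0]]

```text
t: 8.75
eef_pos: [0.5839, 0.1235, 0.1218]
ee_rot: [3.141, -0.002, -0.235]
force: [5.2, -0.9, -2.9]
width: 0.0141
gripper_force: 12.0
```

Request:
jog_arm:
  steps:
    - [[255, 0, 0, 0, 0, 0, 0], [255, 0, 0, 0, 0, 0, 0], [255, 0, 0, 0, 0, 0, 0]]

```text
t: 9.05
eef_pos: [0.5839, 0.1235, 0.1219]
ee_rot: [-3.14, -0.002, -0.236]
force: [5.3, -0.2, -3.8]
width: 0.0144
gripper_force: 12.0
```

The window is at about 0.198 m. Releasing, rising, and moving over the head for a close look.

Request:
jog_arm:
  steps:
    - [[0, 0, 0, 0, 0, 0, 0], [0, 0, 0, 0, 0, 0, 0], [0, 0, 0, 0, 0, 0, 0], [0, 0, 0, 0, 0, 0, 0], [0, 0, 0, -0.1, 0, 0, 0], [0, 0, 0, -0.28, 0, 0, 0], [0, 0, 0, -0.4, 0, 0, 0], [0, 0, 0, -0.4, 0, 0, 0]]

```text
t: 9.85
eef_pos: [0.585, 0.1235, 0.2272]
ee_rot: [-3.137, -0.007, -0.236]
force: [0.2, 0.3, 0.0]
width: 0.0724
gripper_force: 0.0
```

Request:
jog_arm:
  steps:
    - [[0, 0, 0.15, 0, 0, 0, 0], [0, 0, 0.3, 0, 0, 0, 0], [0, 0, 0.44, 0, 0, 0, 0], [0, 0, 0.44, 0, 0, 0, 0]]

```text
t: 10.25
eef_pos: [0.5552, 0.0128, 0.2218]
ee_rot: [3.141, 0.001, -0.239]
force: [0.4, -0.2, 0.4]
width: 0.0874
gripper_force: 0.0
```

```bash
python3 - <<'E'
from station import arm, vision
import cv2
from h import *
s=arm.get_state();print(s["t"],s["eef_pos"],s["ee_rot"],s["width"])
f=vision.grab_frame("wrist")
np.save("pics/wE.npy",f["extrinsics"]);print(f["vfov"],f["cx"],f["cy"])
u,v=map(int,pix(f,[.556,.0171,.118]));print(u,v)
x0,y0=max(u-100,0),max(v-75,0)
print(x0,y0);cv2.imwrite("pics/w5.png",cv2.resize(f["color"][y0:y0+150,x0:x0+200,::-1],None,fx=4,fy=4,interpolation=cv2.INTER_CUBIC))
E
```

```text
10.25 [0.55524797 0.01282535 0.22175266] [ 3.14128582e+00  5.83120378e-04 -2.39459029e-01] 0.08738348305530459
63.191187760472644 317.3330596879057 197.23845742093994
312 185
212 110
```

View pics/w5.png

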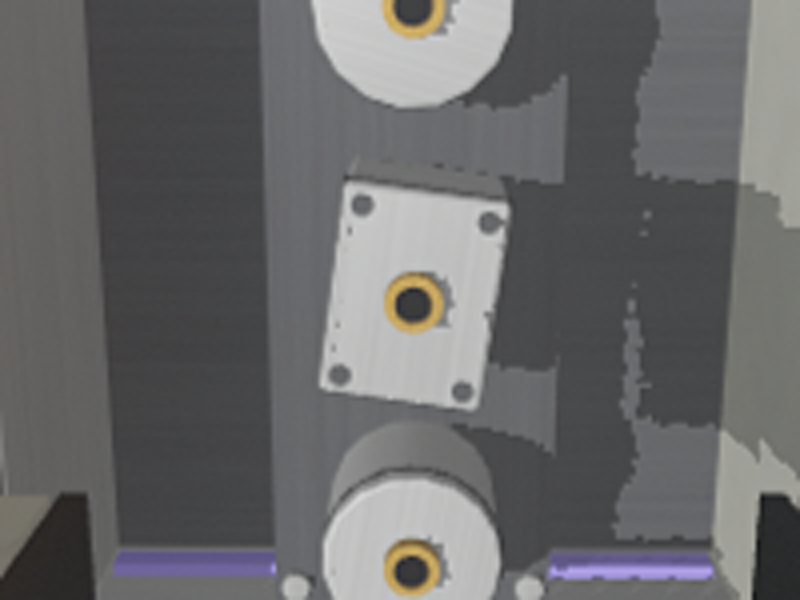

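The case is well lit. Its corners are at (346,181), (510,206), (478,411) and (320,388), and the screws at (361,205), (489,222), (462,392) and (340,375). The neighbours leave clear space along the short direction.

```bash
python3 - <<'E'
from station import arm, vision
from h import *
s=arm.get_state()
f=vision.grab_frame("wrist")
P=lambda u,v,z:ray(f,212+(u-1.5)/4,110+(v-1.5)/4,z)
for pts in ([(346,181),(510,206),(478,411),(320,388)],[(361,205),(489,222),(462,392),(340,375)]):
    A,B,C,D=[P(*p,.116)[:2] for p in pts]
    xa=A-D+B-C; ya=A-B+D-C; print((A+B+C+D)/4,"yaw x",np.arctan2(xa[1],xa[0]),"yaw y",np.arctan2(-ya[0],ya[1]),"size",np.linalg.norm(xa)/2,np.linalg.norm(ya)/2)
print("socket",P(414,303,.121))
print(s["eef_pos"],go(s,[.556,.0171,.085-.029]))
E
```

```text
[0.55712682 0.01567742] yaw x -0.37786260182124587 yaw y -0.39212060884733385 size 0.05100969381137696 0.03882498747213188
[0.55685793 0.01586498] yaw x -0.37824047618213796 yaw y -0.3792454529729823 size 0.04212823450718719 0.03009402625367263
socket [0.55730208 0.01545535 0.121     ]
[0.5559975  0.01415756 0.22173032] [-0.003 -0.011  0.663]
```

The head is at (0.557, 0.016), yaw -0.379, which matches its size and the nest. Next is a small yaw and the descent, keeping the gripper body a few mm clear of the bar.

Request:
jog_arm:
  steps:
    - [[0, 0.003, 0, 0.1, 0, 0, 0.1], [0, 0.003, 0, 0.2, 0, 0, 0.1], [0, 0.003, 0, 0.3, 0, 0, 0.1], [0, 0.003, 0, 0.4, 0, 0, 0.1], [0, 0.003, 0, 0.45, 0, 0, 0.1], [0, 0.003, 0, 0.45, 0, 0, 0.1], [0, 0.003, 0, 0.45, 0, 0, 0.1]]

```text
t: 11.05
eef_pos: [0.5582, 0.0161, 0.11]
ee_rot: [3.142, -0.001, -0.315]
force: [0.2, 0.2, 1.3]
width: 0.0876
gripper_force: 0.0
```

Request:
jog_arm:
  steps:
    - [[0, 0, 0, 0.04, 0, 0, 0], [0, 0, 0, 0.08, 0, 0, 0], [0, 0, 0, 0.12, 0, 0, 0], [0, 0, 0, 0.12, 0, 0, 0]]

```text
t: 11.45
eef_pos: [0.5563, 0.0153, 0.0777]
ee_rot: [3.14, 0.002, -0.316]
force: [0.5, 0.2, -0.0]
width: 0.0878
gripper_force: 0.0
```

Request:
jog_arm:
  steps:
    - [[0, 0, 0, 0.03, 0, 0, 0], [0, 0, 0, 0.06, 0, 0, 0], [0, 0, 0, 0.075, 0, 0, 0], [0, 0, 0, 0.075, 0, 0, 0], [0, 0, 0, 0.075, 0, 0, 0]]

```text
t: 11.95
eef_pos: [0.5576, 0.0156, 0.0606]
ee_rot: [3.142, -0.0, -0.315]
force: [-0.2, -0.5, 0.6]
width: 0.0876
gripper_force: 0.0
```

No contact so far, and the tip's true height is about 0.090 m. Closing on the case.

Request:
jog_arm:
  steps:
    - [[255, 0, 0, 0, 0, 0, 0], [255, 0, 0, 0, 0, 0, 0], [255, 0, 0, 0, 0, 0, 0], [255, 0, 0, 0, 0, 0, 0], [255, 0, 0, 0, 0, 0, 0], [255, 0, 0, 0, 0, 0, 0], [255, 0, 0, 0, 0, 0, 0], [255, 0, 0, 0, 0, 0, 0]]
  newtons: 35

```text
t: 12.75
eef_pos: [0.5574, 0.0155, 0.0606]
ee_rot: [3.141, 0.0, -0.315]
force: [-1.1, -1.2, -0.5]
width: 0.0398
gripper_force: 34.3
```

Request:
jog_arm:
  steps:
    - [[255, 0, 0, 0, 0, 0, 0], [255, 0, 0, 0, 0, 0, 0], [255, 0, 0, 0, 0, 0, 0]]

```text
t: 13.05
eef_pos: [0.5574, 0.0156, 0.0606]
ee_rot: [3.141, 0.0, -0.315]
force: [-1.5, -0.7, 0.7]
width: 0.0397
gripper_force: 34.3
```

The opening is 39.7 mm, so the grip is square on the 40 mm sides. Lifting straight up.

Request:
jog_arm:
  steps:
    - [[255, 0, 0, -0.03, 0, 0, 0], [255, 0, 0, -0.08, 0, 0, 0], [255, 0, 0, -0.15, 0, 0, 0], [255, 0, 0, -0.22, 0, 0, 0], [255, 0, 0, -0.29, 0, 0, 0], [255, 0, 0, -0.36, 0, 0, 0], [255, 0, 0, -0.43, 0, 0, 0], [255, 0, 0, -0.5, 0, 0, 0]]

```text
t: 13.85
eef_pos: [0.5574, 0.0157, 0.1874]
ee_rot: [-3.141, -0.001, -0.315]
force: [0.4, -0.9, -2.2]
width: 0.0403
gripper_force: 34.4
```

Request:
jog_arm:
  steps:
    - [[255, 0, 0, -0.1, 0, 0, 0], [255, 0, 0, -0.2, 0, 0, 0], [255, 0, 0, -0.3, 0, 0, 0], [255, 0, 0, -0.4, 0, 0, 0], [255, 0, 0, -0.5, 0, 0, 0], [255, 0, 0, -0.6, 0, 0, 0], [255, 0, 0, -0.7, 0, 0, 0], [255, 0, 0, -0.7, 0, 0, 0]]

```text
t: 14.65
eef_pos: [0.5586, 0.0155, 0.3656]
ee_rot: [-3.138, -0.006, -0.315]
force: [-0.7, 0.1, -1.8]
width: 0.0401
gripper_force: 34.4
```

The ball is now at about 0.34 m and the head is still upright. Tipping about tool x.

Request:
jog_arm:
  steps:
    - [[255, 0, 0, 0, 0.15, 0, 0], [255, 0, 0, 0, 0.3, 0, 0], [255, 0, 0, 0, 0.45, 0, 0], [255, 0, 0, 0, 0.6, 0, 0], [255, 0, 0, 0, 0.75, 0, 0], [255, 0, 0, 0, 0.9, 0, 0], [255, 0, 0, 0, 1.0, 0, 0], [255, 0, 0, 0, 1.0, 0, 0]]

```text
t: 15.45
eef_pos: [0.5566, 0.0136, 0.3587]
ee_rot: [-2.355, 0.004, -0.319]
force: [0.2, -0.2, -2.8]
width: 0.0401
gripper_force: 34.3
```

Request:
jog_arm:
  steps:
    - [[255, 0, 0, 0, 0, 0, 0], [255, 0, 0, 0, 0, 0, 0], [255, 0, 0, 0, 0, 0, 0], [255, 0, 0, 0, 0, 0, 0], [255, 0, 0, 0, 0, 0, 0]]

```text
t: 15.95
eef_pos: [0.5574, 0.0164, 0.361]
ee_rot: [-2.357, -0.001, -0.314]
force: [0.9, -1.6, -2.7]
width: 0.0403
gripper_force: 34.3
```

```bash
python3 - <<'E'
from station import arm, vision
import cv2
from h import *
s=arm.get_state();print(s["t"],s["q"].round(2),abs(s["qd"]).max(),s["eef_pos"],s["gripper_force"])
R=Ro.from_euler("xyz",s["ee_rot"]).as_matrix();print("tilt",np.degrees(np.arccos(-R[2,2])))
f=vision.grab_frame("scene");g=vision.grab_frame("top")
cv2.imwrite("pics/s6.png",np.hstack([cv2.resize(f["color"][0:220,230:430,::-1],(400,440)),cv2.resize(g["color"][60:280,30:330,::-1],(400,440))]))
E
```

```text
15.95 [-0.26  0.09  0.08 -0.78 -1.52  1.54] 0.0066863980956444686 [0.55740242 0.01639613 0.36096566] 34.34925734996796
tilt 44.981732995516886
```

View pics/s6.png

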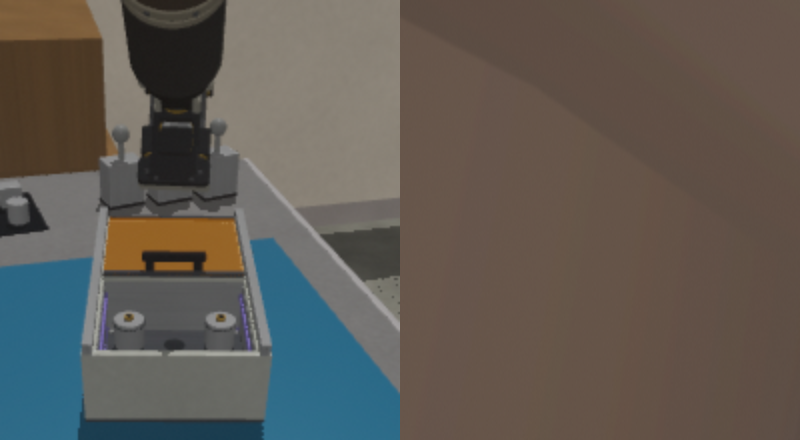

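The picture shows the window lying over the housing, the middle well empty and both round heads in place. The head is still gripped (opening 40.3 mm, 34 N), tipped 45° and still. Handing in.

```bash
python3 -c "
from station import arm
print(arm.job_done())"
```

```text
the job is handed in; nothing more can be done
None
```

I handed the job in with the window about 0.198 m open and the rectangular head held still in the gripper at 45°, its ball about 0.34 m above the bench by calculation; the round heads looked unmoved, I never went near the bottle or instrument, and no verdict came back.

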